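Load the test fixture and hold its lid at 45 degrees

TASK

Set the soldering jig with its board in the nest of the open test fixture, fully down between the guides and with its clamp end to the right as it lies now, and let go of it. Then take the lid by its handle, swing it over to 45 degrees above closed and finish holding it still there, so that I can check how the probes line up before we close it for the first time. It falls shut if let go and must not come down near the board; leave the parts tray, the multimeter and the screwdriver where they are.

Things in the scene. Friction and masses are not known exactly. Their poses are not given: they have to be found in the camera images.
- fixture: clamshell test fixture, fixed to the bench: grey base 210 mm deep (x) by 170 mm wide (y), its aluminium top plate 52 mm above the bench, with a nest on it and a lid hinged along the far side. Origin under the centre of the base; x points from the handle side (towards the robot) to the hinge side, z up
- nest (a point): centre of the nest where the jig's underside rests, 58 mm above the bench, 6 mm above the top plate; axes as the fixture's. Black end caps at both y ends with a ledge under the jig and guide walls 4 mm high, flared outward above to 9 mm; 62 mm (x) by 99 mm (y) between walls. The middle 70 mm of the long sides is open for fingers. The open lid stands 95 mm or more behind
- jig_mid (a point): centre of the loose soldering jig, half-way up. A brown block 58 mm (x) by 95 mm (y) by 16 mm high, with a green board and a clamp in its pocket and small pins up to 24 mm; 0.16 kg. It lies flat; its y is within about 0.8 rad of the nest's y and goes along it, x along x. Grip across the 58 mm
- jig_clamp (a point): the end of the jig that has the swivelling clamp with its round head, on the top face, 38 mm from the jig's centre along -y; belongs at the nest's -y end
- jig: the same jig; origin at the centre of its underside, axes as jig_mid's
- lid (a joint): opening angle of the lid (aluminium frame 150 mm long, 140 wide, 12 thick, clear plate, short probes below) in rad: 0 closed (level), 0.785 is 45 degrees, 1.57 upright, 1.85 leaning back on its stop, where it starts and stays. The hinge turns freely: below about 1.5 the lid falls shut by its weight (about 0.4 kg, 1.5 N at the handle at 45 degrees)
- lid_hinge (a point): middle of the hinge axis, 102 mm above the bench, 95 mm behind the nest's centre; axes as the fixture's, the hinge runs along y
- lid_handle (a point): middle of the handle's bar: round, 15 mm thick over its middle 70 mm (black sleeve), parallel to the hinge and 185 mm from it; axes turn with the lid (x towards the hinge, y along it). Arms 100 mm apart join it to the lid's free edge, with a clear gap of 27 mm between bar and lid. With the lid at its stop the bar is its highest part, 280 mm above the bench. The bar may turn in the grip as the lid swings
- tray: open grey parts tray with spacers, 64 x 84 x 21 mm, a bystander; origin at its underside. Jig and tray lie to the right of the fixture, one next to it, one beyond; which is which varies
- meter: pocket multimeter lying on its back, 135 x 67 x 38 mm, a bystander right of jig and tray; origin at its underside
- driver: small screwdriver, 148 mm long, 15 mm thick, a bystander left of the fixture near the bench's front edge; origin at its underside
Things that resemble listed ones, but are neither listed nor needed, are in the scene too. Leave any orange look-alike of the jig alone.

How it is judged (in metres and radians):
On the way, in this order (a step that is already met when the one before it is completed fails the run):
1. the jig sits fully down in the nest, let go, with the lid still open (z of jig_mid in the frame of nest between 0.004 and 0.0095 m and horizontal distance between jig_mid and nest below 0.005 m and angle between jig_mid's own z axis and vertical below 0.03 rad and y of jig_clamp in the frame of nest below -0.02 m and contact force between each of the arm, the fingers and jig below 0.05 N and value of joint lid above 1.4 rad), for 0.2 s.
2. the gripper holds the lid still at 45 degrees over the seated jig (value of joint lid between 0.646 and 0.925 rad and velocity of joint lid between -0.06 and 0.06 rad/s and contact force between any of the fingers, the arm and lid above 0.3 N and z of jig_mid in the frame of nest between 0.004 and 0.0095 m and horizontal distance between jig_mid and nest below 0.005 m and angle between jig_mid's own z axis and vertical below 0.03 rad and y of jig_clamp in the frame of nest below -0.02 m), for 0.3 s.
At the end, for the whole second after the job is handed in: The jig lies flat in the nest (centre within 5 mm, underside within 1.5 mm of the ledges, clamp end right), touched by neither robot nor lid; the lid stands still 45 degrees above closed, give or take 8, carried by the robot alone (all of step 2 and contact force between each of the arm, the fingers, lid and jig below 0.05 N and contact force between lid and tray below 0.05 N and contact force between lid and meter below 0.05 N and contact force between lid and driver below 0.05 N); the arm keeps its last pose, push and grip.
It fails at once if the lid comes down lower than 23 degrees, near the board (value of joint lid below 0.4 rad).
It fails at once if a bystander (tray, multimeter, screwdriver) is moved by more than 25 mm (distance of any of tray, meter, driver from where it was at the start of the episode above 0.025 m).
It also fails if it takes over 48 s, if anything falls off the work surface, if the arm or the gripper's body presses on something with over 40 N, if the wrist force passes 120 N, or if a joint passes its speed limit or range.

ROBOT

A 6-joint arm with a two-finger parallel gripper is mounted at the origin on a cart in front of the work surface, level with it; the furniture and walls round the work are solid. World frame = base frame: x ahead of the robot, y to its left, z up, the work surface at z = 0. Lengths are in m, angles in degrees, forces in N, time in s.
With the tool pointing down it reaches from about 0.375 to 0.9 m from the base axis. Payload 3.1 kg.
Tool frame: the origin (TCP) lies on the centre line of the jaws, within the pads' length; the fingertips stand 25 mm ahead of it and the grasp point (between the pads) lies 6 mm ahead of it; z points along the fingers, y is the line along which they close (so a half turn about z gives the same grasp; the last joint's range is limited). The gripper opens to 87 mm and grips with 3 to 60 N. Pads are 19 mm wide; open, the fingers measure 117 mm over their backs; the gripper's body (75 mm by 190 mm) begins 51 mm behind the grasp point.
Start: joints at [60.648, 30.224, 82.088, -0, 67.689, -10.227], TCP at [0.205, 0.59, 0.248] pointing down, gripper open.
Joint ranges: [-176.69, 176.69], [-43.24, 126.21], [12.49, 139.97], [-82, 262], [0, 151.66], [-163.58, 163.58]. Speed limits (degrees/s): [159.86, 159.86, 180, 180, 180, 180].

INTERFACE

Orientations are given as a 3x3 rotation matrix whose columns are the frame's x, y, z axes.
In Python, from rig import read_state, capture, camera_params, hand_in gives the robot as it stands.
- The arm moves only by the tool apply_moves, never from a script. Its argument "rows" is a list of rows, each an object of numbers: "x", "y", "z": the shift along the tool's x, y, z in mm; "rx", "ry", "rz": the turn, a rotation vector about the tool's x, y, z in units of 6 degrees (1.0 is 6 degrees); "claw": the closure in counts, from 0 (fully open) to 255 (shut). A call has 1 to 10 rows; each row is the pose to reach, as a shift and turn from the pose commanded when the call began, along the tool's axes at that moment; what a row does not reach only later rows make up. A row lasts 1/8 s, in which the tool goes at most 62.5 mm and 10.7 degrees, less where a joint would pass 70% of its speed; a pose out of reach is approached as far as the arm can. A call with a gripper value outside its range is refused whole. The fingers move at their own pace and stop on an object; the grip force is fixed at half the most. Time passes only in rows, so rows that repeat a pose let the fingers close. It gives the time, the measured TCP pose, the force, the opening and the grip force at its end, in the units of the state.
- read_state(): the state, without advancing time (a new reading comes with each control period).
- capture(name): name is "scene" or "top"; returns (picture, depth): 400x640x3 uint8, red, green, blue; 400x640 float32, m along the optical axis (not along the pixel's ray), 0 where there is no reading.
- camera_params(name): a dict with "fx", "fy", "cx", "cy" (pixels), "D" ([k1, k2, p1, p2, k3] as OpenCV has them; the pictures are not rectified), "xyz" and "orientation" of the camera in the world. Camera axes: x right, y up, looking along -z (the intrinsics and any distortion apply to the point x, -y, -z); pixel columns grow to the right and rows downward; lengths in m; the calibration is good to about 2 mm. A picture is of the moment at which its call begins. camera_params takes no time and is no camera call.
- hand_in(): hands the job in; it is judged then, once.
The state is a dict: "time_s": time; "joint_positions": joint angles; "qvel": joint speeds; "tau": joint torques, N m; "position": TCP position; "tcp_rot": TCP orientation; "force": force on the tool from outside, world axes, zero at the start; "moment": the same for the moment, N m; "opening": opening from 0.0 (shut) to 1.0 (fully open); "grasp_force": force on a finger pad.
Only numpy, scipy, OpenCV 4.12 (cv2) and the standard library are available. Lean on these libraries where they do the work, as an engineer would, in place of code of your own. Each camera call takes 0.05 s, during which the arm holds its last target. There are 200 camera calls.

## Working session

There is one attempt and no reset: what is moved stays moved. The work goes in short steps, Python scripts to look and compute and a tool call to move; the robot and the scene stay as the last step left them, time stands still between calls to the robot, and variables do not carry over. Pictures are saved under pics/ and viewed, at most 10 in all, crops included, and the job is handed in when it is done.

Besides the shell and the picture viewer there is one more tool, called after "Call:" as name(argument=value, ...) on one line, values as JSON. apply_moves: Moves the arm, as the interface text tells. Its arguments: {"type":"object","properties":{"rows":{"type":"array"}},"required":["rows"]}

```bash
mkdir -p pics; ls; cat > h.py <<'E'
import numpy as np, cv2
from rig import read_state, capture, camera_params, hand_in
def shot(name,fn):
    im,d=capture(name); cv2.imwrite(f'pics/{fn}.png',im[:,:,::-1]); np.save(f'pics/{fn}_d.npy',d); return im,d
def rays(name,uv):
    p=camera_params(name); K=np.array([[p['fx'],0,p['cx']],[0,p['fy'],p['cy']],[0,0,1.]])
    n=cv2.undistortPoints(np.array(uv,float).reshape(-1,1,2),K,np.array(p['D'],float)).reshape(-1,2)
    R=np.array(p['orientation'],float).reshape(3,3)
    return np.array(p['xyz'],float),(np.c_[n[:,0],-n[:,1],-np.ones(len(n))])@R.T
def onplane(name,uv,z):
    o,r=rays(name,uv); return o+r*((z-o[2])/r[:,2])[:,None]
def cloud(name,uv,d):
    uv=np.array(uv,int); o,r=rays(name,uv); return o+r*d[uv[:,1],uv[:,0]][:,None]
E
python3 - <<'E'
from h import *
for n in('scene','top'):
    shot(n,n+'0'); p=camera_params(n); print(n,np.round(p['xyz'],3),np.round(p['orientation'],3).tolist(),p['fx'],p['D'])
s=read_state(); print(s['time_s'],s['position'],np.round(s['tcp_rot'],3).tolist(),s['force'],s['opening'])
E
```

```text
pics
scene [-0.056 -1.031  1.07 ] [[0.854, 0.345, -0.389], [-0.52, 0.572, -0.634], [0.004, 0.744, 0.668]] 444.7761296443002 [-0.11035434  0.          0.          0.          0.        ]
top [ 0.376 -0.125  1.172] [[-0.027, 0.99, -0.135], [-1.0, -0.027, -0.0], [-0.004, 0.135, 0.991]] 384.4286188400874 [-0.00722798  0.          0.          0.          0.        ]
0.1 [0.20444816 0.58996418 0.24664953] [[-0.945, 0.328, -0.001], [0.328, 0.945, -0.002], [0.0, -0.002, -1.0]] [-0.27313057  0.14755259  0.32522134] 0.996805912658096
```

View pics/top0.png

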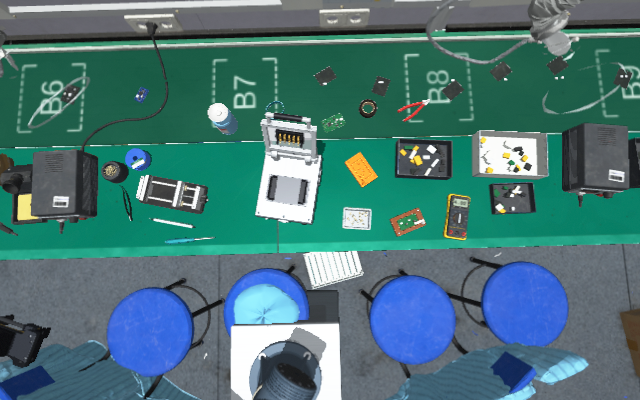

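View pics/scene0.png

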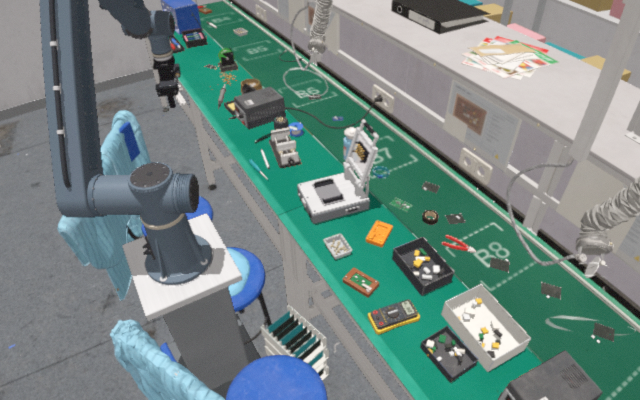

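The top view shows the fixture at (290,185) with the lid open behind it at (290,135). The grey tray is at (357,217), the meter at (456,216) and the driver at (190,240). There are two jig candidates: the brown one at (408,222) and the orange look-alike at (361,170). The brown one fits the description: it is brown with a green board and lies in the row with the tray. I'll confirm with an enlarged crop.

```bash
python3 - <<'E'
from h import *
t=cv2.imread('pics/top0.png'); s=cv2.imread('pics/scene0.png')
a=cv2.resize(t[195:245,380:440],None,fx=6.5,fy=6.5,interpolation=cv2.INTER_CUBIC)
b=cv2.resize(s[255:305,330:390],None,fx=6.5,fy=6.5,interpolation=cv2.INTER_CUBIC)
c=cv2.resize(t[110:230,245:335],None,fx=2.7,fy=2.7,interpolation=cv2.INTER_CUBIC)[:325]
canvas=np.zeros((600,800,3),np.uint8); canvas[:325,:390]=a; canvas[:325,400:790]=b
f=cv2.resize(t[165:225,250:330],None,fx=4,fy=4); canvas[335:575,:320]=f
g=cv2.resize(s[110:225,290:390],None,fx=2.3,fy=2.3); canvas[335:599,400:630]=g[:264]
cv2.imwrite('pics/crop1.png',canvas)
for n,im in(('top',t),('scene',s)):
    hsv=cv2.cvtColor(im,cv2.COLOR_BGR2HSV)
    for (u,v) in ([(399,217),(418,227),(361,170),(408,222),(290,190),(357,217),(263,215)] if n=='top' else [(350,280),(372,290),(378,233)]):
        print(n,u,v,hsv[v,u], im[v,u])
d=np.load('pics/top0_d.npy')
for uv in [(408,222),(400,228),(290,190),(265,212),(312,212),(357,217),(340,200),(290,118)]: print(uv,cloud('top',[uv],d).round(4))
E
```

```text
top 399 217 [ 10 155 176] [ 69 103 176]
top 418 227 [ 10 138 176] [ 81 112 176]
top 361 170 [ 18 180 254] [ 75 182 254]
top 408 222 [ 73 172 138] [ 85 138  45]
top 290 190 [108  19 204] [204 195 189]
top 357 217 [101   8 246] [246 243 238]
top 263 215 [ 90   1 255] [255 255 254]
scene 350 280 [ 15 114 183] [101 141 183]
scene 372 290 [ 10 142 147] [ 65  91 147]
scene 378 233 [ 17 187 255] [ 68 172 255]
(408, 222) [[ 0.4408 -0.3785  0.0107]]
(400, 228) [[ 0.4234 -0.3534  0.0106]]
(290, 190) [[ 0.5417 -0.0277  0.0528]]
(265, 212) [[0.479  0.0467 0.0505]]
(312, 212) [[ 0.475  -0.091   0.0539]]
(357, 217) [[ 0.4607 -0.2261  0.0017]]
(340, 200) [[ 0.5141 -0.176   0.0022]]
(290, 118) [[ 0.6814 -0.0506  0.2855]]
```

View pics/crop1.png

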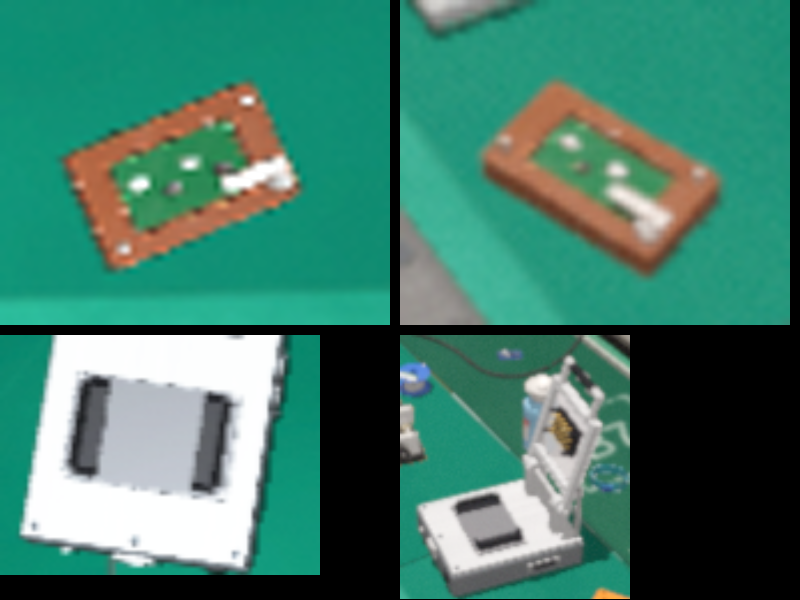

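The crop confirms it: the brown jig has the green board in its pocket, and the swivelling clamp with its round head sits at its right (-y) end, at about top px (423,223). The nest caps show as two dark bars on the plate. Next I'll measure precisely.

```bash
cat > m.py <<'E'
from h import *
def big(cnt): return max(cnt,key=cv2.contourArea)
def contour(mask,S):
    c=big(cv2.findContours(mask,cv2.RETR_EXTERNAL,cv2.CHAIN_APPROX_NONE)[0]).reshape(-1,2).astype(float)
    return c
def up(im,x0,y0,x1,y1,S=6): return cv2.resize(im[y0:y1,x0:x1],None,fx=S,fy=S,interpolation=cv2.INTER_CUBIC)
def px(c,x0,y0,S=6): return (c+0.5)/S-0.5+np.array([x0,y0])
def jig(cam,im,box,z=.016):
    u=up(im,*box); h=cv2.cvtColor(u,cv2.COLOR_RGB2HSV)
    m=cv2.inRange(h,(0,80,60),(22,255,255))
    c=px(contour(m,6),box[0],box[1]); w=onplane(cam,c,z)[:,:2]
    return w
def rect(w):
    (cx,cy),(a,b),ang=cv2.minAreaRect((w*1000).astype(np.float32)); return np.round([cx,cy,a,b,ang],1)
E
python3 - <<'E'
from m import *
T=cv2.imread('pics/top0.png')[:,:,::-1].copy(); S=cv2.imread('pics/scene0.png')[:,:,::-1].copy()
for cam,im,box in(('top',T,(380,195,440,245)),('scene',S,(330,255,390,305))):
    w=jig(cam,im,box); print(cam,'jig z16',rect(w),'z0',rect(jig(cam,im,box,0)))
    np.save(f'pics/jig_{cam}.npy',w)
# caps
for cam,im,box in(('top',T,(262,170,318,212)),('scene',S,(310,172,352,210))):
    u=up(im,*box); g=cv2.cvtColor(u,cv2.COLOR_RGB2GRAY); m=(g<120).astype(np.uint8)*255
    cs=sorted(cv2.findContours(m,cv2.RETR_EXTERNAL,cv2.CHAIN_APPROX_NONE)[0],key=cv2.contourArea)[-3:]
    allp=[]
    for c in cs:
        p=px(c.reshape(-1,2).astype(float),box[0],box[1]); w=onplane(cam,p,.0595)[:,:2]; print(cam,cv2.contourArea(c)/36,p.mean(0).round(1),rect(w))
# plate, white in top
u=up(T,245,140,335,230); g=cv2.cvtColor(u,cv2.COLOR_RGB2HSV); m=((g[:,:,1]<60)&(g[:,:,2]>150)).astype(np.uint8)*255
m=cv2.morphologyEx(m,cv2.MORPH_OPEN,np.ones((25,25)))
w=onplane('top',px(contour(m,6),245,140),.052)[:,:2]*1000
# side edges: for x in 470..560, min & max y
X=np.arange(465,600,5); 
for f in(np.min,np.max):
    ys=np.array([f(w[abs(w[:,0]-x)<3,1]) for x in X]); k=np.polyfit(X,ys,1); print('side',k, 'yaw deg',np.degrees(np.arctan(k[0])),'y at 540',np.polyval(k,540), np.std(ys-np.polyval(k,X)))
Y=np.arange(-75,40,5); xs=np.array([w[abs(w[:,1]-y)<3,0].min() for y in Y]); k=np.polyfit(Y,xs,1); print('front',k,np.degrees(np.arctan(-k[0])),np.std(xs-np.polyval(k,Y)))
E
```

```text
top jig z16 [ 441.9 -375.9   58.4   96.3   20.5] z0 [ 442.8 -379.4   59.2   97.6   20.5]
scene jig z16 [ 438.3 -379.8   64.7   98.8   20.7] z0 [ 445.8 -369.9   65.6  100.3   20.7]
top 66.90277777777777 [316.2 197.4] [ 520.1 -101.2   13.6   88.2   88.6]
top 149.76388888888889 [302.5 191.7] [535.2 -65.2  21.2  73.7  80.3]
top 165.04166666666666 [271.9 187.3] [550.5  24.9  22.8  74.2  80.6]
scene 89.43055555555556 [332.5 198.9] [533.6 -66.   27.6  73.6  79.6]
scene 95.43055555555556 [323.3 182.9] [548.5  23.8  29.9  73.   79.4]
scene 125.97222222222223 [323.4 173.8] [575.3  56.5  45.3 113.5  58.9]
side [-0.17622988 -8.95671512] yaw deg -9.994604442650953 y at 540 -104.12085259197218 0.6442889792927501
side [-1.06574845e-01  1.21819244e+02] yaw deg -6.083326299022621 y at 540 64.26882748701584 3.727533791138072
front [1.53018343e-01 4.56047284e+02] -8.699823112488215 3.1119521329751563
```

```bash
python3 - <<'E'
from h import *
s=read_state(); P=np.array(s['position']); R=np.array(s['tcp_rot']).reshape(3,3)
yaw=np.radians(-9.6); N=np.array([.542,-.0205,0]); Rn=np.array([[np.cos(yaw),-np.sin(yaw),0],[np.sin(yaw),np.cos(yaw),0],[0,0,1]])
for cam in('scene','top'):
    d=np.load(f'pics/{cam}0_d.npy'); v,u=np.nonzero(d>0); W=cloud(cam,np.c_[u,v],d)
    t=(W-P)@R*1000
    k=(abs(t[:,0])<150)&(abs(t[:,1])<150)
    for z in range(-240,40,20):
        q=t[k&(abs(t[:,2]-z)<10)]
        if len(q)>3: print(cam,'tool z',z,len(q),q[:,0].min().round(),q[:,0].max().round(),q[:,1].min().round(),q[:,1].max().round())
    n=(W-N)@Rn*1000
    k=(n[:,0]>40)&(n[:,0]<230)&(abs(n[:,1])<80)
    for z in range(60,300,20):
        q=n[k&(abs(n[:,2]-z)<10)]
        if len(q)>3: print(cam,'lid z',z,len(q),np.percentile(q[:,0],[1,50,99]).round(),np.percentile(q[:,1],[1,99]).round())
    q=n[k]; print('max z',np.sort(q[:,2])[-8:].round())
E
python3 - <<'E'
import cv2,numpy as np
s=cv2.imread('pics/scene0.png'); c=np.zeros((400,800,3),np.uint8)
c[:400,:400]=cv2.resize(s[50:120,130:200],(400,400),interpolation=cv2.INTER_CUBIC)
c[:400,400:]=cv2.resize(s[115:215,310:410],(400,400),interpolation=cv2.INTER_CUBIC)
cv2.imwrite('pics/crop2.png',c)
E
```

```text
scene tool z -240 112 -60.0 32.0 -43.0 0.0
scene tool z -220 108 -35.0 33.0 -42.0 5.0
scene tool z -200 114 -38.0 32.0 -42.0 -1.0
scene tool z -180 102 -38.0 32.0 -42.0 -2.0
scene tool z -160 112 -37.0 36.0 -42.0 29.0
scene tool z -140 154 -39.0 38.0 -57.0 15.0
scene tool z -120 73 -24.0 20.0 -58.0 3.0
scene tool z -100 94 -29.0 31.0 -92.0 18.0
scene tool z -80 244 -40.0 37.0 -100.0 97.0
scene tool z -60 144 -39.0 36.0 -95.0 86.0
scene tool z -40 41 -38.0 34.0 -94.0 84.0
scene tool z -20 27 -11.0 12.0 -64.0 -48.0
scene tool z 0 29 -12.0 12.0 -57.0 -46.0
scene tool z 20 28 -12.0 11.0 -54.0 45.0
scene lid z 60 426 [ 41.  78. 119.] [-78.  76.]
scene lid z 80 79 [ 82.  93. 122.] [-69.  61.]
scene lid z 100 129 [ 83.  93. 119.] [-76.  67.]
scene lid z 120 103 [ 86.  98. 119.] [-72.  66.]
scene lid z 140 209 [ 97. 108. 119.] [-70.  69.]
scene lid z 160 109 [103. 116. 122.] [-70.  67.]
scene lid z 180 146 [103. 118. 130.] [-70.  69.]
scene lid z 200 145 [110. 123. 136.] [-71.  72.]
scene lid z 220 166 [113. 131. 139.] [-70.  71.]
scene lid z 240 168 [126. 132. 146.] [-72.  70.]
scene lid z 
[... 359 characters left out ...]
.0 -2.0 41.0 44.0
top tool z 0 33 -14.0 5.0 -55.0 51.0
top tool z 20 65 -14.0 9.0 -55.0 53.0
top lid z 60 884 [ 41.  70. 114.] [-79.  78.]
top lid z 80 23 [ 81.  83. 117.] [-71.  54.]
top lid z 100 152 [ 82.  92. 117.] [-74.  71.]
top lid z 120 115 [ 84.  94. 114.] [-70.  68.]
top lid z 140 364 [ 97. 106. 116.] [-67.  67.]
top lid z 160 132 [102. 116. 121.] [-70.  68.]
top lid z 180 201 [103. 116. 127.] [-70.  68.]
top lid z 200 231 [108. 122. 133.] [-70.  68.]
top lid z 220 211 [112. 127. 134.] [-70.  68.]
top lid z 240 400 [126. 133. 146.] [-70.  68.]
top lid z 260 52 [129. 136. 143.] [-56.  54.]
top lid z 280 275 [138. 144. 153.] [-54.  52.]
max z [289. 289. 290. 290. 290. 290. 291. 292.]
```

View pics/crop2.png

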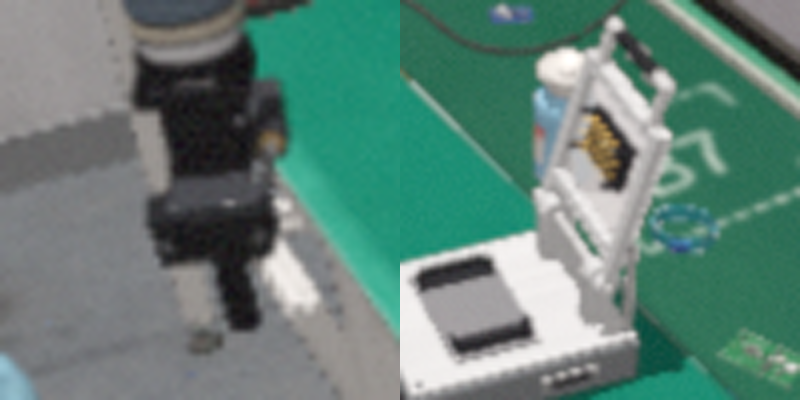

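The body is ±95 mm along tool y. The open lid's front is about 97 mm behind the nest at z 0.14, so I'll place the jig with the tool leaning about 5° towards the robot. Measured poses:

| Thing | Centre (mm) | Yaw | Notes |
|---|---|---|---|
| Jig | (441.5, -376.6) | +20.5° | Both views agree within 1 mm |
| Nest | (542, -20.5) | -9.6° | Cap spacing is symmetric |
| Handle bar | nest x +146, z 280 | – | Matches the stated height |

```bash
cat > p.py <<'E'
from h import *
from scipy.spatial.transform import Rotation as Ro
N=np.array([542,-20.5,0]); NY=-9.6
nd=lambda v: N+Ro.from_euler('z',NY,degrees=True).apply(v)   # nest frame (mm, z from bench) -> world
def Rt(psi,tilt=0):
    c,s=np.cos(np.radians(psi)),np.sin(np.radians(psi))
    R=Ro.from_matrix(np.array([[-s,c,0],[c,s,0],[0,0,-1]]))
    return Ro.from_rotvec(-np.radians(tilt)*nd([0,1,0])+np.radians(tilt)*N)*R
def show(*targets):
    s=read_state(); P=np.array(s['position'])*1000; R=Ro.from_matrix(np.array(s['tcp_rot']).reshape(3,3))
    print('t',s['time_s'],'P',P.round(1),'F',np.round(s['force'],1),'open',round(s['opening']*87,1),'q',np.round(s['joint_positions'],0))
    for xyz,psi,tilt in targets:
        print(np.round(R.inv().apply(np.array(xyz)-P),1),(np.degrees((R.inv()*Rt(psi,tilt)).as_rotvec())/6).round(2))
E
python3 - <<'E'
from p import *
show(([400,300,350],55,0),([480,50,400],40,0),([441.5,-376.6,150],20.5,0))
E
```

```text
t 0.1 P [204.4 590.  246.6] F [-0.3  0.1  0.3] open 86.7 q [ 61.  30.  82.   0.  68. -10.]
[-279.7 -210.1 -103. ] [-0.02 -0.    2.65]
[-437.2 -420.2 -152.7] [-0.02  0.    5.15]
[-540.7 -835.3   98.1] [-0.02  0.    8.4 ]
```

Call:
apply_moves(rows=[{"x": -47, "y": -35, "z": -17, "rz": 0.45}, {"x": -93, "y": -70, "z": -34, "rz": 0.9}, {"x": -140, "y": -105, "z": -52, "rz": 1.3}, {"x": -187, "y": -140, "z": -69, "rz": 1.8}, {"x": -233, "y": -175, "z": -86, "rz": 2.2}, {"x": -280, "y": -210, "z": -103, "rz": 2.65}, {"x": -320, "y": -262, "z": -115, "rz": 3.3}, {"x": -360, "y": -315, "z": -128, "rz": 3.9}, {"x": -400, "y": -368, "z": -140, "rz": 4.5}, {"x": -437, "y": -420, "z": -153, "rz": 5.15}])

```text
validation failed for argument at $.ro...
```

```bash
python3 - <<'E'
from p import *
show(([441.5,-376.6,130],20.5,0))
E
```

```text
t 0.1 P [204.4 590.  246.6] F [-0.3  0.1  0.3] open 86.7 q [ 61.  30.  82.   0.  68. -10.]
[-540.7 -835.3  118.1] [-0.02  0.    8.4 ]
```

Call:
apply_moves(rows=[{"x": -47, "y": -35, "z": -17, "rx": 0, "ry": 0, "rz": 0.45, "claw": 0}, {"x": -93, "y": -70, "z": -34, "rx": 0, "ry": 0, "rz": 0.9, "claw": 0}, {"x": -140, "y": -105, "z": -52, "rx": 0, "ry": 0, "rz": 1.3, "claw": 0}, {"x": -187, "y": -140, "z": -69, "rx": 0, "ry": 0, "rz": 1.8, "claw": 0}, {"x": -233, "y": -175, "z": -86, "rx": 0, "ry": 0, "rz": 2.2, "claw": 0}, {"x": -280, "y": -210, "z": -103, "rx": 0, "ry": 0, "rz": 2.65, "claw": 0}, {"x": -320, "y": -262, "z": -115, "rx": 0, "ry": 0, "rz": 3.3, "claw": 0}, {"x": -360, "y": -315, "z": -128, "rx": 0, "ry": 0, "rz": 3.9, "claw": 0}, {"x": -400, "y": -368, "z": -140, "rx": 0, "ry": 0, "rz": 4.5, "claw": 0}, {"x": -437, "y": -420, "z": -153, "rx": 0, "ry": 0, "rz": 5.15, "claw": 0}])

```text
time_s: 1.35
position: [0.4753, 0.0645, 0.3973]
tcp_rot: [[-0.641, 0.768, -0.0], [0.768, 0.641, 0.0], [0.0, -0.0, -1.0]]
force: [1.1, 1.0, -0.1]
opening: 1.0
grasp_force: 0.0
```

```bash
python3 - <<'E'
from p import *
show(([441.5,-376.6,130],20.5,0))
E
```

```text
t 1.35 P [475.3  64.5 397.3] F [ 1.1  1.  -0.1] open 87.0 q [ -6.  10.  90.   0.  81. -46.]
[-317.1 -308.6  267.2] [-0.   -0.    3.22]
```

Call:
apply_moves(rows=[{"x": -36, "y": -36, "z": 20, "rx": 0, "ry": 0, "rz": 0.4, "claw": 0}, {"x": -74, "y": -74, "z": 50, "rx": 0, "ry": 0, "rz": 0.8, "claw": 0}, {"x": -112, "y": -112, "z": 80, "rx": 0, "ry": 0, "rz": 1.2, "claw": 0}, {"x": -150, "y": -150, "z": 110, "rx": 0, "ry": 0, "rz": 1.6, "claw": 0}, {"x": -188, "y": -188, "z": 140, "rx": 0, "ry": 0, "rz": 2.0, "claw": 0}, {"x": -226, "y": -226, "z": 170, "rx": 0, "ry": 0, "rz": 2.4, "claw": 0}, {"x": -264, "y": -264, "z": 205, "rx": 0, "ry": 0, "rz": 2.8, "claw": 0}, {"x": -302, "y": -304, "z": 240, "rx": 0, "ry": 0, "rz": 3.25, "claw": 0}, {"x": -302, "y": -304, "z": 250, "rx": 0, "ry": 0, "rz": 3.25, "claw": 0}, {"x": -302, "y": -304, "z": 250, "rx": 0, "ry": 0, "rz": 3.25, "claw": 0}])

```text
time_s: 2.6
position: [0.4353, -0.3594, 0.1458]
tcp_rot: [[-0.349, 0.937, -0.002], [0.937, 0.349, 0.003], [0.004, -0.001, -1.0]]
force: [-0.3, 0.9, 0.8]
opening: 1.0
grasp_force: 0.0
```

```bash
python3 - <<'E'
from p import *
show(([441.5,-376.6,45],20.5,0),([441.5,-376.6,30],20.5,0))
E
```

```text
t 2.6 P [ 435.3 -359.4  145.8] F [-0.3  0.9  0.8] open 87.0 q [-51.  34.  96.   0.  51. -71.]
[-1.870e+01 -1.000e-01  1.007e+02] [-0.01 -0.04 -0.01]
[-1.880e+01 -1.000e-01  1.157e+02] [-0.01 -0.04 -0.01]
```

Call:
apply_moves(rows=[{"x": 0, "y": 0, "z": 20, "rx": 0, "ry": 0, "rz": 0, "claw": 0}, {"x": 0, "y": 0, "z": 40, "rx": 0, "ry": 0, "rz": 0, "claw": 0}, {"x": 0, "y": 0, "z": 60, "rx": 0, "ry": 0, "rz": 0, "claw": 0}, {"x": 0, "y": 0, "z": 60, "rx": 0, "ry": 0, "rz": 0, "claw": 0}, {"x": 0, "y": 0, "z": 60, "rx": 0, "ry": 0, "rz": 0, "claw": 0}])

```text
time_s: 3.22
position: [0.4371, -0.3598, 0.0886]
tcp_rot: [[-0.351, 0.936, 0.001], [0.936, 0.351, -0.001], [-0.001, 0.001, -1.0]]
force: [-0.8, -0.7, -1.0]
opening: 1.002
grasp_force: 0.0
```

```bash
python3 - <<'E'
from p import *
show(([441.5,-376.6,45],20.5,0),([441.5,-376.6,30],20.5,0))
shot('top','top1');shot('scene','scene1')
t=cv2.imread('pics/top1.png'); s=cv2.imread('pics/scene1.png')
cv2.imwrite('pics/v1.png',np.hstack([cv2.resize(t[190:250,370:440],(400,343),interpolation=cv2.INTER_CUBIC),cv2.resize(s[225:310,320:420],(400,343),interpolation=cv2.INTER_CUBIC)]))
E
```

```text
t 3.225 P [ 437.1 -359.8   88.6] F [-0.8 -0.7 -1. ] open 87.2 q [-51.  39.  98.   0.  43. -71.]
[-17.2  -1.8  43.6] [0.01 0.01 0.01]
[-17.2  -1.8  58.6] [0.01 0.01 0.01]
```

View pics/v1.png

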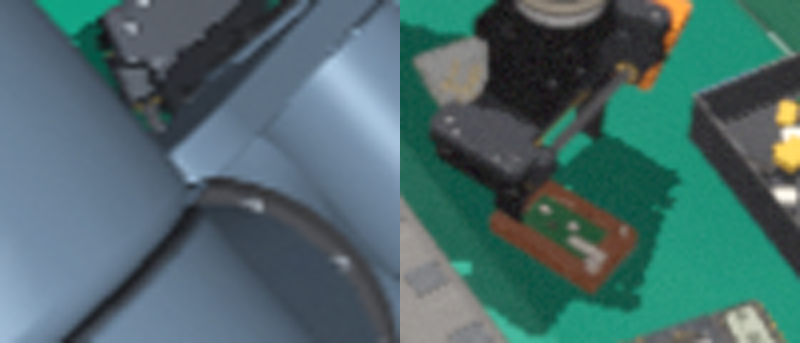

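The crop shows the gripper straddling the jig, about 17 mm towards its +y end, which agrees with the measured pose. I'll correct and descend.

Call:
apply_moves(rows=[{"x": -17, "y": -2, "z": 10, "rx": 0, "ry": 0, "rz": 0, "claw": 0}, {"x": -17, "y": -2, "z": 30, "rx": 0, "ry": 0, "rz": 0, "claw": 0}, {"x": -17, "y": -2, "z": 45, "rx": 0, "ry": 0, "rz": 0, "claw": 0}, {"x": -17, "y": -2, "z": 52, "rx": 0, "ry": 0, "rz": 0, "claw": 0}, {"x": -17, "y": -2, "z": 52, "rx": 0, "ry": 0, "rz": 0, "claw": 0}])

```text
time_s: 3.95
position: [0.4402, -0.3768, 0.0345]
tcp_rot: [[-0.35, 0.937, -0.001], [0.937, 0.35, 0.001], [0.001, -0.0, -1.0]]
force: [0.6, 0.8, 0.3]
opening: 0.994
grasp_force: 0.0
```

```bash
python3 - <<'E'
from p import *
show(([441.5,-376.6,29],20.5,0))
E
```

```text
t 3.95 P [ 440.2 -376.8   34.5] F [0.6 0.8 0.3] open 86.4 q [-52.  45.  97.  -0.  39. -72.]
[-0.3  1.3  5.5] [-0.   -0.01 -0.  ]
```

Aligned. I'll go down and close.

Call:
apply_moves(rows=[{"x": 0, "y": 1, "z": 5, "rx": 0, "ry": 0, "rz": 0, "claw": 0}, {"x": 0, "y": 1, "z": 5, "rx": 0, "ry": 0, "rz": 0, "claw": 60}, {"x": 0, "y": 1, "z": 5, "rx": 0, "ry": 0, "rz": 0, "claw": 110}, {"x": 0, "y": 1, "z": 5, "rx": 0, "ry": 0, "rz": 0, "claw": 130}, {"x": 0, "y": 1, "z": 5, "rx": 0, "ry": 0, "rz": 0, "claw": 130}, {"x": 0, "y": 1, "z": 5, "rx": 0, "ry": 0, "rz": 0, "claw": 130}, {"x": 0, "y": 1, "z": 5, "rx": 0, "ry": 0, "rz": 0, "claw": 130}])

```text
time_s: 4.82
position: [0.4415, -0.3767, 0.0305]
tcp_rot: [[-0.35, 0.937, 0.0], [0.937, 0.35, -0.0], [-0.0, 0.0, -1.0]]
force: [0.5, 0.0, 1.5]
opening: 0.661
grasp_force: 30.0
```

```bash
python3 - <<'E'
from p import *
show(([441.5,-376.6,180],20.5,0)); print(read_state()['grasp_force'])
E
```

```text
t 4.825 P [ 441.5 -376.7   30.5] F [0.5 0.  1.5] open 57.5 q [-52.  45.  97.   0.  38. -72.]
[-0.000e+00  1.000e-01 -1.495e+02] [ 0.  0. -0.]
30.000386238098145
```

Call:
apply_moves(rows=[{"x": 0, "y": 0, "z": -20, "rx": 0, "ry": 0, "rz": 0, "claw": 130}, {"x": 0, "y": 0, "z": -60, "rx": 0, "ry": 0, "rz": 0, "claw": 130}, {"x": 0, "y": 0, "z": -100, "rx": 0, "ry": 0, "rz": 0, "claw": 130}, {"x": 0, "y": 0, "z": -130, "rx": 0, "ry": 0, "rz": 0, "claw": 130}, {"x": 0, "y": 0, "z": -140, "rx": 0, "ry": 0, "rz": 0, "claw": 130}, {"x": 0, "y": 0, "z": -140, "rx": 0, "ry": 0, "rz": 0, "claw": 130}])

```text
time_s: 5.58
position: [0.4412, -0.3764, 0.17]
tcp_rot: [[-0.35, 0.937, -0.0], [0.937, 0.35, -0.0], [0.0, -0.0, -1.0]]
force: [-0.4, -0.0, -1.8]
opening: 0.663
grasp_force: 30.0
```

```bash
python3 - <<'E'
from p import *
print(nd([-15,0,170]))
show((nd([-15,0,170]),-9.6,0),(nd([-15,0,170]),-9.6,5)); print(read_state()['grasp_force'])
E
```

```text
[527.21005944 -17.9984688  170.        ]
t 5.575 P [ 441.2 -376.4  170. ] F [-0.4 -0.  -1.8] open 57.7 q [-52.  32.  93.  -0.  55. -72.]
[305.7 206.    0. ] [-0.    0.    5.01]
[305.7 206.    0. ] [-0.82 -0.22  5.01]
29.99952256679535
```

Call:
apply_moves(rows=[{"x": 34, "y": 23, "z": 0, "rx": 0, "ry": 0, "rz": 0.6, "claw": 130}, {"x": 76, "y": 51, "z": 0, "rx": 0, "ry": 0, "rz": 1.3, "claw": 130}, {"x": 119, "y": 80, "z": 0, "rx": 0, "ry": 0, "rz": 2.0, "claw": 130}, {"x": 161, "y": 108, "z": 0, "rx": 0, "ry": 0, "rz": 2.7, "claw": 130}, {"x": 204, "y": 137, "z": 0, "rx": 0, "ry": 0, "rz": 3.4, "claw": 130}, {"x": 246, "y": 166, "z": 0, "rx": 0, "ry": 0, "rz": 4.1, "claw": 130}, {"x": 280, "y": 189, "z": 0, "rx": 0, "ry": 0, "rz": 4.6, "claw": 130}, {"x": 300, "y": 202, "z": 0, "rx": 0, "ry": 0, "rz": 5.0, "claw": 130}, {"x": 306, "y": 206, "z": 0, "rx": 0, "ry": 0, "rz": 5.0, "claw": 130}, {"x": 306, "y": 206, "z": 0, "rx": 0, "ry": 0, "rz": 5.0, "claw": 130}])

```text
time_s: 6.82
position: [0.5267, -0.0179, 0.1692]
tcp_rot: [[0.164, 0.986, -0.002], [0.986, -0.164, 0.0], [-0.0, -0.002, -1.0]]
force: [1.1, -1.0, -1.1]
opening: 0.662
grasp_force: 30.0
```

```bash
python3 - <<'E'
from p import *
show((nd([-4,0,130]),-9.6,5),(nd([-4,0,110]),-9.6,5)); print(read_state()['grasp_force'])
shot('scene','scene2'); shot('top','top2')
s=cv2.imread('pics/scene2.png'); t=cv2.imread('pics/top2.png')
cv2.imwrite('pics/v2.png',np.hstack([cv2.resize(s[105:225,280:400],(400,400),interpolation=cv2.INTER_CUBIC),cv2.resize(t[120:240,230:350],(400,400),interpolation=cv2.INTER_CUBIC)]))
E
```

```text
t 6.825 P [526.7 -17.9 169.2] F [ 1.1 -1.  -1.1] open 57.6 q [-14.  29. 100.  -0.  50.  -5.]
[-0.  11.6 39.2] [-0.85  0.    0.02]
[-0.  11.6 59.2] [-0.85  0.    0.02]
29.999623596668243
```

View pics/v2.png

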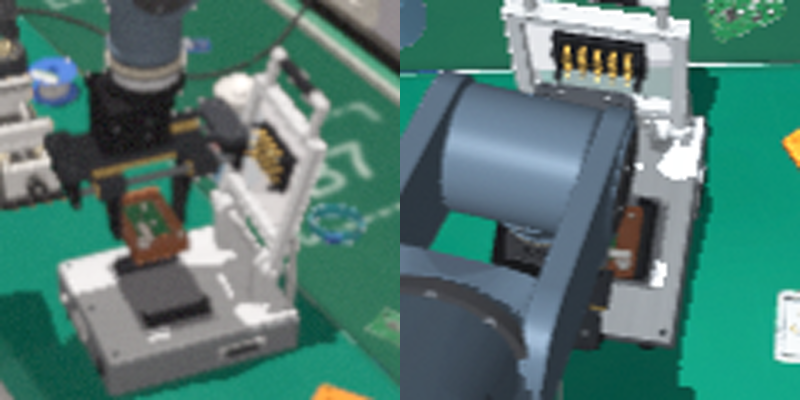

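The scene crop shows the jig level in the jaws over the nest, clamp end right, with the body just in front of the lid. I'll check the jig's offset in the hand before going down.

```bash
python3 - <<'E'
from m import *
from p import N,NY,Ro
P=np.array([526.7,-17.9,0])
for cam,f,box,z in(('scene','scene2',(312,155,342,190),.1387),('top','top2',(288,172,312,210),.147)):
    im=cv2.imread(f'pics/{f}.png')[:,:,::-1].copy()
    u=up(im,*box); h=cv2.cvtColor(u,cv2.COLOR_RGB2HSV); m=cv2.inRange(h,(0,80,40),(22,255,255))
    w=onplane(cam,px(contour(m,6),box[0],box[1]),z)*1000; n=Ro.from_euler('z',-NY,degrees=True).apply(w*[1,1,0]-P)
    for x in range(-24,30,6):
        k=abs(n[:,0]-x)<2
        if k.any(): print(cam,x,n[k,1].min().round(1),n[k,1].max().round(1))
E
```

```text
scene -24 -50.5 14.7
scene -18 -48.3 31.0
scene -12 -50.1 35.7
scene -6 -49.3 62.3
scene 0 -48.5 66.2
scene 6 -48.7 66.2
scene 12 -46.5 65.9
scene 18 -43.9 65.4
scene 24 -41.3 66.2
top -24 -48.8 -26.4
top -18 -49.2 -26.5
top -12 -48.9 -44.2
top -6 -48.8 -30.9
top 0 -49.1 -30.4
top 6 -48.7 -30.4
top 12 -48.7 -29.6
top 18 -49.2 -31.3
top 24 -48.8 -32.3
```

In both views the jig sits about 1 mm towards -y in the hand. I'll tilt, shift +1 mm and descend to just above the guides.

Call:
apply_moves(rows=[{"x": 1, "y": 0, "z": 0, "rx": -0.45, "ry": 0, "rz": 0, "claw": 130}, {"x": 1, "y": 3, "z": 10, "rx": -0.85, "ry": 0, "rz": 0, "claw": 130}, {"x": 1, "y": 8, "z": 25, "rx": -0.85, "ry": 0, "rz": 0, "claw": 130}, {"x": 1, "y": 13, "z": 40, "rx": -0.85, "ry": 0, "rz": 0, "claw": 130}, {"x": 1, "y": 13, "z": 55, "rx": -0.85, "ry": 0, "rz": 0, "claw": 130}, {"x": 1, "y": 13, "z": 55, "rx": -0.85, "ry": 0, "rz": 0, "claw": 130}, {"x": 1, "y": 13, "z": 55, "rx": -0.85, "ry": 0, "rz": 0, "claw": 130}])

```text
time_s: 7.8
position: [0.5403, -0.019, 0.115]
tcp_rot: [[0.165, 0.982, 0.087], [0.986, -0.165, -0.015], [0.0, 0.088, -0.996]]
force: [0.7, -0.9, -2.2]
opening: 0.664
grasp_force: 30.0
```

```bash
python3 - <<'E'
from p import *
show((nd([-2.5,1.2,100]),-9.6,5),(nd([-2.5,1.2,92]),-9.6,5)); print(read_state()['grasp_force'])
shot('scene','scene3')
from m import *
shot('top','top3')
P=nd([-.5,0,0])
for cam,f,box,z in(('scene','scene3',(312,165,345,205),.085),('top','top3',(288,172,312,212),.09)):
    im=cv2.imread(f'pics/{f}.png')[:,:,::-1].copy()
    u=up(im,*box); h=cv2.cvtColor(u,cv2.COLOR_RGB2HSV); m=cv2.inRange(h,(0,80,40),(22,255,255))
    w=onplane(cam,px(contour(m,6),box[0],box[1]),z)*1000; n=Ro.from_euler('z',-NY,degrees=True).apply(w*[1,1,0]-P*[1,1,0])
    print(cam,'x',np.percentile(n[:,0],[0,2,98,100]).round(1),[(x,n[abs(n[:,0]-x)<2,1].min().round(1)) for x in range(-18,24,6) if (abs(n[:,0]-x)<2).any()])
s=cv2.imread('pics/scene3.png'); t=cv2.imread('pics/top3.png')
cv2.imwrite('pics/v3.png',np.hstack([cv2.resize(s[125:225,290:390],(400,400),interpolation=cv2.INTER_CUBIC),cv2.resize(t[150:230,250:330],(400,400),interpolation=cv2.INTER_CUBIC)]))
E
```

```text
t 7.8 P [540.3 -19.  115. ] F [ 0.7 -0.9 -2.2] open 57.8 q [-14.  34. 104.   1.  37.  -5.]
[-0.  -1.9 14.9] [ 0.01 -0.    0.01]
[-0.  -2.6 22.9] [ 0.01 -0.    0.01]
29.999617338180542
scene x [-28.1 -27.3  37.3  38.2] [(-18, np.float64(-47.3)), (-12, np.float64(-46.0)), (-6, np.float64(-46.0)), (0, np.float64(-44.9)), (6, np.float64(-44.6)), (12, np.float64(-44.1)), (18, np.float64(-43.7))]
top x [-27.2 -27.   31.5  31.9] [(-18, np.float64(-47.0)), (-12, np.float64(-47.0)), (-6, np.float64(-47.4)), (0, np.float64(-47.2)), (6, np.float64(-46.8)), (12, np.float64(-47.1)), (18, np.float64(-46.9))]
```

View pics/v3.png

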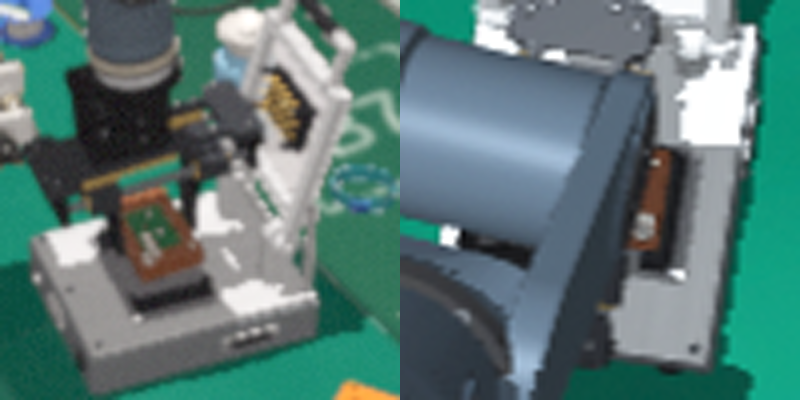

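The jig hovers level along y just above the nest. Its right end is at -47.0 mm (ideal -47.5), and its x centre is about 1 mm too far forward. I'll correct that while descending.

Call:
apply_moves(rows=[{"x": 0, "y": -2, "z": 6, "rx": 0, "ry": 0, "rz": 0, "claw": 130}, {"x": 0, "y": -3, "z": 12, "rx": 0, "ry": 0, "rz": 0, "claw": 130}, {"x": 0, "y": -3, "z": 16, "rx": 0, "ry": 0, "rz": 0, "claw": 130}, {"x": 0, "y": -3.5, "z": 19, "rx": 0, "ry": 0, "rz": 0, "claw": 130}, {"x": 0, "y": -3.5, "z": 19, "rx": 0, "ry": 0, "rz": 0, "claw": 130}, {"x": 0, "y": -3.5, "z": 19, "rx": 0, "ry": 0, "rz": 0, "claw": 130}])

```text
time_s: 8.65
position: [0.5386, -0.0188, 0.096]
tcp_rot: [[0.166, 0.982, 0.088], [0.986, -0.165, -0.015], [-0.0, 0.089, -0.996]]
force: [0.1, -0.4, -1.9]
opening: 0.663
grasp_force: 30.0
```

```bash
python3 - <<'E'
from p import *
show((nd([-3.5,1.2,91]),-9.6,5)); print(read_state()['grasp_force'])
E
```

```text
t 8.65 P [538.6 -18.8  96. ] F [ 0.1 -0.4 -1.9] open 57.7 q [-14.  36. 105.   1.  34.  -5.]
[ 0.1 -0.3  5. ] [ 0.02 -0.    0.01]
29.999595880508423
```

Call:
apply_moves(rows=[{"x": 0, "y": 0, "z": 2, "rx": 0, "ry": 0, "rz": 0, "claw": 130}, {"x": 0, "y": 0, "z": 4, "rx": 0, "ry": 0, "rz": 0, "claw": 130}, {"x": 0, "y": 0, "z": 5, "rx": 0, "ry": 0, "rz": 0, "claw": 130}, {"x": 0, "y": 0, "z": 5, "rx": 0, "ry": 0, "rz": 0, "claw": 130}, {"x": 0, "y": 0, "z": 5, "rx": 0, "ry": 0, "rz": 0, "claw": 130}])

```text
time_s: 9.28
position: [0.5389, -0.0188, 0.091]
tcp_rot: [[0.166, 0.982, 0.088], [0.986, -0.165, -0.015], [-0.0, 0.089, -0.996]]
force: [-0.3, -0.3, -1.6]
opening: 0.664
grasp_force: 30.0
```

```bash
python3 - <<'E'
from p import *
show((nd([-3.5,1.2,90]),-9.6,5)); print(read_state()['moment'])
E
```

```text
t 9.275 P [538.9 -18.8  91. ] F [-0.3 -0.3 -1.6] open 57.8 q [-14.  36. 105.   1.  33.  -5.]
[ 0.  -0.3  1. ] [ 0.02 -0.    0.01]
[-0.02361622  0.18847441 -0.00743924]
```

Call:
apply_moves(rows=[{"x": 0, "y": 0, "z": 1, "rx": 0, "ry": 0, "rz": 0, "claw": 130}, {"x": 0, "y": 0, "z": 1.5, "rx": 0, "ry": 0, "rz": 0, "claw": 130}, {"x": 0, "y": 0, "z": 1.5, "rx": 0, "ry": 0, "rz": 0, "claw": 130}, {"x": 0, "y": 0, "z": 1.5, "rx": 0, "ry": 0, "rz": 0, "claw": 130}])

```text
time_s: 9.78
position: [0.539, -0.0188, 0.0906]
tcp_rot: [[0.165, 0.982, 0.088], [0.986, -0.165, -0.015], [-0.0, 0.089, -0.996]]
force: [-2.5, 0.6, 7.0]
opening: 0.661
grasp_force: 30.0
```

Contact shows at the expected height (7 N up). Releasing.

Call:
apply_moves(rows=[{"x": 0, "y": 0, "z": -0.5, "rx": 0, "ry": 0, "rz": 0, "claw": 130}, {"x": 0, "y": 0, "z": -0.5, "rx": 0, "ry": 0, "rz": 0, "claw": 80}, {"x": 0, "y": 0, "z": -0.5, "rx": 0, "ry": 0, "rz": 0, "claw": 65}, {"x": 0, "y": 0, "z": -0.5, "rx": 0, "ry": 0, "rz": 0, "claw": 50}, {"x": 0, "y": 0, "z": -0.5, "rx": 0, "ry": 0, "rz": 0, "claw": 40}, {"x": 0, "y": 0, "z": -0.5, "rx": 0, "ry": 0, "rz": 0, "claw": 40}, {"x": 0, "y": 0, "z": -0.5, "rx": 0, "ry": 0, "rz": 0, "claw": 40}])

```text
time_s: 10.65
position: [0.539, -0.0188, 0.09]
tcp_rot: [[0.165, 0.982, 0.088], [0.986, -0.165, -0.015], [-0.0, 0.089, -0.996]]
force: [-0.3, 0.1, -0.3]
opening: 0.839
grasp_force: 0.0
```

```bash
python3 - <<'E'
from p import *
show((nd([-12,1,190]),-9.6,5)); print(read_state()['moment'])
E
```

```text
t 10.65 P [539.  -18.8  90. ] F [-0.3  0.1 -0.3] open 73.0 q [-14.  36. 105.   1.  33.  -5.]
[-1.000e-01  1.000e-01 -1.004e+02] [ 0.02 -0.    0.01]
[-0.07102754  0.11822247 -0.03196431]
```

Call:
apply_moves(rows=[{"x": 0, "y": 0, "z": -15, "rx": 0, "ry": 0, "rz": 0, "claw": 40}, {"x": 0, "y": 0, "z": -40, "rx": 0, "ry": 0, "rz": 0, "claw": 40}, {"x": 0, "y": 0, "z": -80, "rx": 0, "ry": 0, "rz": 0, "claw": 40}, {"x": 0, "y": 0, "z": -130, "rx": 0, "ry": 0, "rz": 0, "claw": 40}, {"x": 0, "y": 0, "z": -180, "rx": 0, "ry": 0, "rz": 0, "claw": 40}, {"x": 0, "y": 0, "z": -230, "rx": 0, "ry": 0, "rz": 0, "claw": 40}, {"x": 0, "y": 0, "z": -270, "rx": 0, "ry": 0, "rz": 0, "claw": 40}, {"x": 0, "y": 0, "z": -290, "rx": 0, "ry": 0, "rz": 0, "claw": 40}, {"x": 0, "y": 0, "z": -290, "rx": 0.85, "ry": 0, "rz": 0, "claw": 40}, {"x": 0, "y": 0, "z": -290, "rx": 0.85, "ry": 0, "rz": 0, "claw": 40}])

```text
time_s: 11.9
position: [0.5141, -0.0147, 0.3799]
tcp_rot: [[0.165, 0.986, 0.002], [0.986, -0.165, -0.001], [-0.0, 0.002, -1.0]]
force: [-0.4, -0.6, -1.4]
opening: 0.844
grasp_force: 0.0
```

```bash
python3 - <<'E'
from p import *
show()
shot('scene','scene4'); shot('top','top4')
s=cv2.imread('pics/scene4.png'); t=cv2.imread('pics/top4.png')
cv2.imwrite('pics/v4.png',np.hstack([cv2.resize(s[125:225,290:390],(400,400),interpolation=cv2.INTER_CUBIC),cv2.resize(t[130:230,240:340],(400,400),interpolation=cv2.INTER_CUBIC)]))
d=np.load('pics/scene4_d.npy')
v,u=np.mgrid[175:205,315:350]; uv=np.c_[u.ravel(),v.ravel()]; W=cloud('scene',uv,d)*1000
im=cv2.cvtColor(s,cv2.COLOR_BGR2HSV)[175:205,315:350].reshape(-1,3)
k=(im[:,0]<22)&(im[:,1]>80); n=Ro.from_euler('z',-NY,degrees=True).apply(W-N)[k]
print(k.sum(),np.percentile(n,[2,50,98],axis=0).round(1))
top=n[abs(n[:,2]-74)<10]; A=np.c_[top[:,:2],np.ones(len(top))]; print('plane',np.linalg.lstsq(A,top[:,2],rcond=None)[0])
E
```

```text
t 11.9 P [514.1 -14.7 379.9] F [-0.4 -0.6 -1.4] open 73.4 q [-14.  14.  87.  -0.  79.  -5.]
226 [[-30.2 -53.   60.4]
 [ -6.3 -18.8  72.1]
 [ 25.4  43.7  78.6]]
plane [-3.35082435e-03  2.88492138e-02  7.23252344e+01]
```

View pics/v4.png

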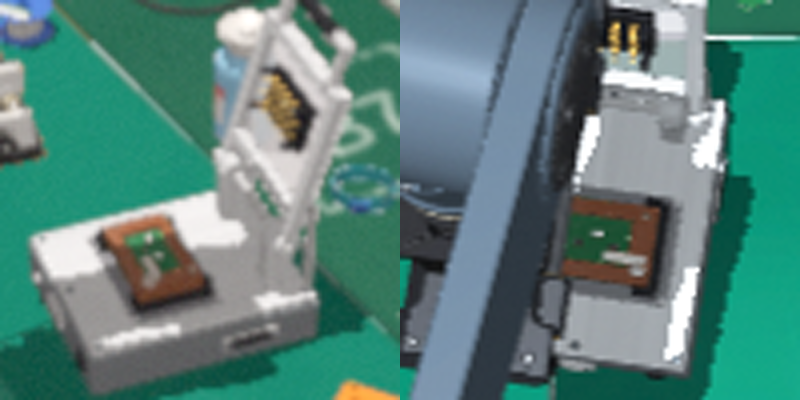

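Both crops show the jig seated between the black end caps, clamp end right (scene crop (155,265), top crop (625,262)), with even dark margins. Next: a robust flatness check, and the handle sleeve from both views.

```bash
python3 - <<'E'
from m import *
from p import *
inv=Ro.from_euler('z',-NY,degrees=True)
for f in('scene','top'):
    d=np.load(f'pics/{f}4_d.npy'); v,u=np.nonzero(d>0); n=inv.apply(cloud(f,np.c_[u,v],d)*1000-N)
    k=(abs(n[:,0])<27)&(abs(n[:,1])<45)&(n[:,2]>66)&(n[:,2]<80); q=n[k]
    for _ in range(4):
        A=np.c_[q[:,:2],np.ones(len(q))]; c=np.linalg.lstsq(A,q[:,2],rcond=None)[0]; r=q[:,2]-A@c; q=q[abs(r)<2]
    pl=n[(abs(n[:,0])<85)&(n[:,0]<-45)&(abs(n[:,1])<70)&(abs(n[:,2]-52)<8)]
    print(f,len(q),'jig plane',c.round(4),'plate',np.median(pl[:,2]).round(1))
# jig outline, right-hand end and x extent from top
im=cv2.imread('pics/top4.png')[:,:,::-1].copy(); box=(280,172,310,208)
m=cv2.inRange(cv2.cvtColor(up(im,*box),cv2.COLOR_RGB2HSV),(0,80,40),(22,255,255)); n=inv.apply(onplane('top',px(contour(m,6),*box[:2]),.074)*1000-N)
print('jig x',n[n[:,1]<-25,0].min().round(1),n[n[:,1]<-25,0].max().round(1),'ymin',np.percentile(n[:,1],[0,3]).round(1))
# handle sleeve
for f,b in(('top',(262,106,318,130)),('scene',(360,118,384,144))):
    im=cv2.imread(f'pics/{f}0.png')[:,:,::-1].copy(); g=cv2.cvtColor(up(im,*b),cv2.COLOR_RGB2GRAY)
    c=px(contour((g<75).astype(np.uint8)*255,6),*b[:2]); w=inv.apply(onplane(f,c,.28)*1000-N); w=w[:,:2]; print(f,c.min(0),c.max(0),rect(w))
E
```

```text
scene 98 jig plane [-3.1500e-02 -8.1000e-03  7.2283e+01] plate 51.2
top 169 jig plane [ 9.20000e-03 -4.42000e-02  7.16956e+01] plate 52.1
jig x -30.9 29.2 ymin [-48.6 -48.1]
top [270.41666667 115.25      ] [300.91666667 121.75      ] [1.415142e+05 4.048600e+03 1.054910e+04 7.375240e+04 1.800000e+00]
scene [363.91666667 122.58333333] [373.58333333 132.58333333] [1.444672e+05 5.395600e+03 6.068690e+04 1.907500e+04 8.870000e+01]
```

The jig heights match a fully seated jig (72–73 mm measured over the recessed board, 74 expected at the rim), and its outline is centred within 1 mm. The sleeve is at nest x ≈ 142–146. Moving above the handle.

```bash
python3 - <<'E'
from p import *
show((nd([144.5,2,350]),-9.6,0),(nd([144.5,2,286]),-9.6,0))
E
```

```text
t 12.0 P [513.  -14.4 378.8] F [-0.5 -0.3  0.2] open 73.4 q [-14.  14.  87.   0.  79.  -5.]
[  0.5 174.1  28.9] [ 0.   -0.    0.01]
[  0.5 174.1  92.9] [ 0.   -0.    0.01]
```

Call:
apply_moves(rows=[{"x": 0, "y": 25, "z": 0, "rx": 0, "ry": 0, "rz": 0, "claw": 40}, {"x": 0, "y": 60, "z": 0, "rx": 0, "ry": 0, "rz": 0, "claw": 40}, {"x": 0, "y": 100, "z": 10, "rx": 0, "ry": 0, "rz": 0, "claw": 40}, {"x": 0, "y": 140, "z": 20, "rx": 0, "ry": 0, "rz": 0, "claw": 40}, {"x": 0, "y": 168, "z": 29, "rx": 0, "ry": 0, "rz": 0, "claw": 40}, {"x": 0, "y": 174, "z": 29, "rx": 0, "ry": 0, "rz": 0, "claw": 40}, {"x": 0, "y": 174, "z": 29, "rx": 0, "ry": 0, "rz": 0, "claw": 40}, {"x": 0, "y": 174, "z": 29, "rx": 0, "ry": 0, "rz": 0, "claw": 40}])

```text
time_s: 13.0
position: [0.6842, -0.043, 0.3507]
tcp_rot: [[0.165, 0.986, 0.0], [0.986, -0.165, -0.0], [-0.0, 0.0, -1.0]]
force: [0.4, -0.5, -0.2]
opening: 0.841
grasp_force: 0.0
```

```bash
python3 - <<'E'
from p import *
show((nd([144.5,2,286]),-9.6,0))
shot('scene','scene5')
s=cv2.imread('pics/scene5.png')
cv2.imwrite('pics/v5.png',cv2.resize(s[85:225,300:440],(560,560),interpolation=cv2.INTER_CUBIC))
E
```

```text
t 13.0 P [684.2 -43.  350.7] F [ 0.4 -0.5 -0.2] open 73.2 q [-13.  30.  65.  -0.  85.  -3.]
[ 0.5  0.5 64.7] [0.   0.   0.01]
```

View pics/v5.png

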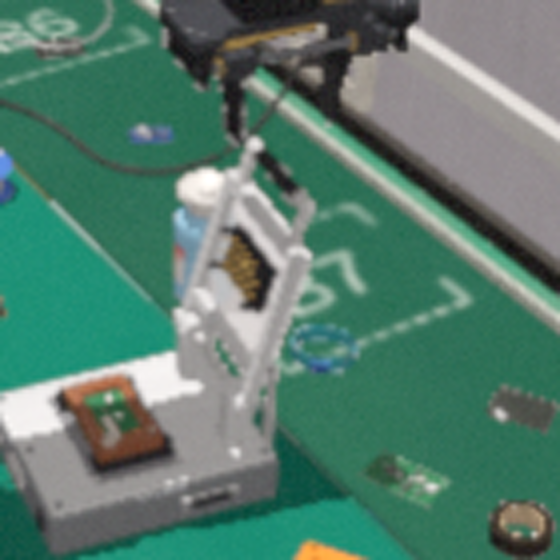

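The crop shows the open fingers straddling the line of the black sleeve at (280,175), with the jig flat in the nest at (115,420). Descending onto the bar.

Call:
apply_moves(rows=[{"x": 0, "y": 0.5, "z": 15, "rx": 0, "ry": 0, "rz": 0, "claw": 40}, {"x": 0, "y": 0.5, "z": 35, "rx": 0, "ry": 0, "rz": 0, "claw": 40}, {"x": 0, "y": 0.5, "z": 55, "rx": 0, "ry": 0, "rz": 0, "claw": 40}, {"x": 0, "y": 0.5, "z": 64, "rx": 0, "ry": 0, "rz": 0, "claw": 40}, {"x": 0, "y": 0.5, "z": 65, "rx": 0, "ry": 0, "rz": 0, "claw": 40}, {"x": 0, "y": 0.5, "z": 65, "rx": 0, "ry": 0, "rz": 0, "claw": 40}])

```text
time_s: 13.8
position: [0.6861, -0.0435, 0.2855]
tcp_rot: [[0.166, 0.986, 0.001], [0.986, -0.166, -0.0], [-0.0, 0.001, -1.0]]
force: [-0.2, -0.2, -0.3]
opening: 0.843
grasp_force: 0.0
```

Call:
apply_moves(rows=[{"x": 0, "y": 0, "z": 0, "rx": 0, "ry": 0, "rz": 0, "claw": 120}, {"x": 0, "y": 0, "z": 0, "rx": 0, "ry": 0, "rz": 0, "claw": 170}, {"x": 0, "y": 0, "z": 0, "rx": 0, "ry": 0, "rz": 0, "claw": 200}, {"x": 0, "y": 0, "z": 0, "rx": 0, "ry": 0, "rz": 0, "claw": 225}, {"x": 0, "y": 0, "z": 0, "rx": 0, "ry": 0, "rz": 0, "claw": 240}, {"x": 0, "y": 0, "z": 0, "rx": 0, "ry": 0, "rz": 0, "claw": 240}, {"x": 0, "y": 0, "z": 0, "rx": 0, "ry": 0, "rz": 0, "claw": 240}, {"x": 0, "y": 0, "z": 0, "rx": 0, "ry": 0, "rz": 0, "claw": 240}])

```text
time_s: 14.8
position: [0.6857, -0.0434, 0.2848]
tcp_rot: [[0.166, 0.986, -0.0], [0.986, -0.166, 0.0], [0.0, -0.0, -1.0]]
force: [-0.4, -0.2, -0.9]
opening: 0.161
grasp_force: 30.0
```

```bash
python3 - <<'E'
from p import *
show(); s=read_state(); print(s['grasp_force'])
inv=Ro.from_euler('z',-NY,degrees=True); n=inv.apply(np.array(s['position'])*1000-N); print('TCP nest',n.round(1))
# circle path: bar at angle a relative to start 1.85-ish
a0=np.arctan2(n[2]-6-102, n[0]-95); a0=np.pi-a0; print('angle',a0)
for a in np.linspace(1.82,.785,24): print(round(a,3), np.round([ (95-185*np.cos(a))-(95-185*np.cos(a0)), -(185*np.sin(a)-185*np.sin(a0))],1))
E
```

```text
t 14.8 P [685.7 -43.4 284.8] F [-0.4 -0.2 -0.9] open 14.0 q [-13.  33.  70.   0.  77.  -3.]
29.994511641561985
TCP nest [145.5   1.4 284.8]
angle 1.8488899522510713
1.82 [-5.2 -1.4]
1.775 [-13.3  -3.3]
1.73 [-21.5  -4.8]
1.685 [-29.7  -5.9]
1.64 [-38.   -6.7]
1.595 [-46.3  -7.1]
1.55 [-54.6  -7.1]
1.505 [-63.   -6.7]
1.46 [-71.2  -6. ]
1.415 [-79.5  -4.9]
1.37 [-87.7  -3.4]
1.325 [-95.8  -1.5]
1.28 [-103.8    0.7]
1.235 [-111.7    3.2]
1.19 [-119.5    6.1]
1.145 [-127.2    9.4]
1.1 [-134.7   13. ]
1.055 [-142.   17.]
1.01 [-149.2   21.2]
0.965 [-156.1   25.8]
0.92 [-162.9   30.7]
0.875 [-169.4   35.9]
0.83 [-175.6   41.4]
0.785 [-181.7   47.1]
```

Bar gripped (14 mm, 30 N), and the angle worked out from the pose is 1.849 rad, which agrees with the 1.85 stop. I'll swing along the arc with a fixed tool orientation.

Call:
apply_moves(rows=[{"x": 0, "y": -5, "z": -1.4, "rx": 0, "ry": 0, "rz": 0, "claw": 240}, {"x": 0, "y": -13, "z": -3.3, "rx": 0, "ry": 0, "rz": 0, "claw": 240}, {"x": 0, "y": -21.5, "z": -4.8, "rx": 0, "ry": 0, "rz": 0, "claw": 240}, {"x": 0, "y": -29.5, "z": -5.9, "rx": 0, "ry": 0, "rz": 0, "claw": 240}, {"x": 0, "y": -38, "z": -6.7, "rx": 0, "ry": 0, "rz": 0, "claw": 240}, {"x": 0, "y": -46, "z": -7.1, "rx": 0, "ry": 0, "rz": 0, "claw": 240}, {"x": 0, "y": -54.5, "z": -7.1, "rx": 0, "ry": 0, "rz": 0, "claw": 240}, {"x": 0, "y": -63, "z": -6.7, "rx": 0, "ry": 0, "rz": 0, "claw": 240}, {"x": 0, "y": -71, "z": -6, "rx": 0, "ry": 0, "rz": 0, "claw": 240}, {"x": 0, "y": -71, "z": -6, "rx": 0, "ry": 0, "rz": 0, "claw": 240}])

```text
time_s: 16.05
position: [0.6143, -0.0311, 0.2906]
tcp_rot: [[0.165, 0.986, -0.002], [0.986, -0.165, 0.001], [0.0, -0.002, -1.0]]
force: [0.8, 2.4, 4.1]
opening: 0.159
grasp_force: 30.1
```

```bash
cat > arc.py <<'E'
from p import *
s=read_state(); inv=Ro.from_euler('z',-NY,degrees=True); n=inv.apply(np.array(s['position'])*1000-N)
d=n-[95,0,108]; a0=np.pi-np.arctan2(d[2],d[0]); print('t',s['time_s'],'nest',n.round(1),'r',np.hypot(d[0],d[2]).round(1),'angle',a0.round(3),'F',np.round(s['force'],1),s['grasp_force'],s['opening']*87)
t=np.array([0,0,0.])
for a in np.arange(a0-.045,.76,-.045): print(round(a,3),np.round([(95-185*np.cos(a))-n[0],n[2]-(108+185*np.sin(a))],1))
print(.785,np.round([(95-185*np.cos(.785))-n[0],n[2]-(108+185*np.sin(.785))],1))
E
python3 arc.py
```

```text
t 16.05 nest [ 73.1   1.6 290.6] r 183.9 angle 1.451 F [0.8 2.4 4.1] 30.13852782547474 13.845005127241306
1.406 [-8.4  0.1]
1.361 [-16.6   1.6]
1.316 [-24.7   3.5]
1.271 [-32.7   5.8]
1.226 [-40.6   8.4]
1.181 [-48.3  11.4]
1.136 [-56.   14.8]
1.091 [-63.4  18.4]
1.046 [-70.7  22.4]
1.001 [-77.8  26.8]
0.956 [-84.7  31.4]
0.911 [-91.4  36.4]
0.866 [-97.9  41.6]
0.821 [-104.1   47.1]
0.776 [-110.1   52.9]
0.785 [-109.    51.8]
```

Call:
apply_moves(rows=[{"x": 0, "y": -8, "z": 0.5, "rx": 0, "ry": 0, "rz": 0, "claw": 240}, {"x": 0, "y": -16.5, "z": 1.8, "rx": 0, "ry": 0, "rz": 0, "claw": 240}, {"x": 0, "y": -24.5, "z": 3.6, "rx": 0, "ry": 0, "rz": 0, "claw": 240}, {"x": 0, "y": -32.5, "z": 5.8, "rx": 0, "ry": 0, "rz": 0, "claw": 240}, {"x": 0, "y": -40.5, "z": 8.4, "rx": 0, "ry": 0, "rz": 0, "claw": 240}, {"x": 0, "y": -48, "z": 11.4, "rx": 0, "ry": 0, "rz": 0, "claw": 240}, {"x": 0, "y": -56, "z": 14.8, "rx": 0, "ry": 0, "rz": 0, "claw": 240}, {"x": 0, "y": -63.5, "z": 18.4, "rx": 0, "ry": 0, "rz": 0, "claw": 240}, {"x": 0, "y": -70.5, "z": 22.4, "rx": 0, "ry": 0, "rz": 0, "claw": 240}, {"x": 0, "y": -70.5, "z": 22.4, "rx": 0, "ry": 0, "rz": 0, "claw": 240}])

```text
time_s: 17.3
position: [0.5445, -0.0193, 0.2679]
tcp_rot: [[0.166, 0.986, -0.003], [0.986, -0.166, 0.001], [0.001, -0.003, -1.0]]
force: [1.0, 5.3, 1.8]
opening: 0.164
grasp_force: 30.0
```

```bash
python3 arc.py
```

```text
t 17.3 nest [  2.2   1.6 267.9] r 184.8 angle 1.045 F [1.  5.3 1.8] 30.035196840763092 14.251569696143953
1.0 [-7.2  4.2]
0.955 [-14.1   8.9]
0.91 [-20.8  13.8]
0.865 [-27.2  19.1]
0.82 [-33.4  24.6]
0.775 [-39.4  30.4]
0.785 [-38.1  29.1]
```

Call:
apply_moves(rows=[{"x": 0, "y": -7, "z": 4.2, "rx": 0, "ry": 0, "rz": 0, "claw": 240}, {"x": 0, "y": -14, "z": 8.9, "rx": 0, "ry": 0, "rz": 0, "claw": 240}, {"x": 0, "y": -21, "z": 13.8, "rx": 0, "ry": 0, "rz": 0, "claw": 240}, {"x": 0, "y": -27, "z": 19.1, "rx": 0, "ry": 0, "rz": 0, "claw": 240}, {"x": 0, "y": -33.5, "z": 24.6, "rx": 0, "ry": 0, "rz": 0, "claw": 240}, {"x": 0, "y": -37.5, "z": 28.5, "rx": 0, "ry": 0, "rz": 0, "claw": 240}, {"x": 0, "y": -37.5, "z": 28.5, "rx": 0, "ry": 0, "rz": 0, "claw": 240}, {"x": 0, "y": -37.5, "z": 28.5, "rx": 0, "ry": 0, "rz": 0, "claw": 240}, {"x": 0, "y": -37.5, "z": 28.5, "rx": 0, "ry": 0, "rz": 0, "claw": 240}, {"x": 0, "y": -37.5, "z": 28.5, "rx": 0, "ry": 0, "rz": 0, "claw": 240}])

```text
time_s: 18.55
position: [0.5089, -0.0134, 0.2398]
tcp_rot: [[0.166, 0.986, -0.001], [0.986, -0.166, 0.001], [0.001, -0.001, -1.0]]
force: [1.7, 6.1, -1.3]
opening: 0.16
grasp_force: 30.0
```

```bash
python3 arc.py; python3 - <<'E'
from p import *
shot('scene','scene6'); s=cv2.imread('pics/scene6.png')
cv2.imwrite('pics/v6.png',cv2.resize(s[85:225,280:420],(560,560),interpolation=cv2.INTER_CUBIC)); show()
# lid angle from depth: fit the side of the frame in the nest x-z plane
d=np.load('pics/scene6_d.npy'); v,u=np.nonzero(d>0); n=Ro.from_euler('z',-NY,degrees=True).apply(cloud('scene',np.c_[u,v],d)*1000-N)
k=(n[:,0]>-20)&(n[:,0]<75)&(n[:,1]>-80)&(n[:,1]<-50)&(n[:,2]>100)&(n[:,2]<225); q=n[k]; _,_,V=np.linalg.svd(q[:,[0,2]]-q[:,[0,2]].mean(0)); print(len(q),'lid slope deg',np.degrees(np.arctan2(-V[0,1],V[0,0])))
E
```

```text
t 18.55 nest [-33.9   1.5 239.8] r 184.3 angle 0.797 F [ 1.7  6.1 -1.3] 30.03870204091072 13.890659654915199
0.785 [-2.  1.]
t 18.6 P [508.9 -13.4 239.8] F [ 1.4  5.9 -1.2] open 14.0 q [-14.  22.  99.   0.  59.  -5.]
190 lid slope deg 45.973817156759914
```

View pics/v6.png

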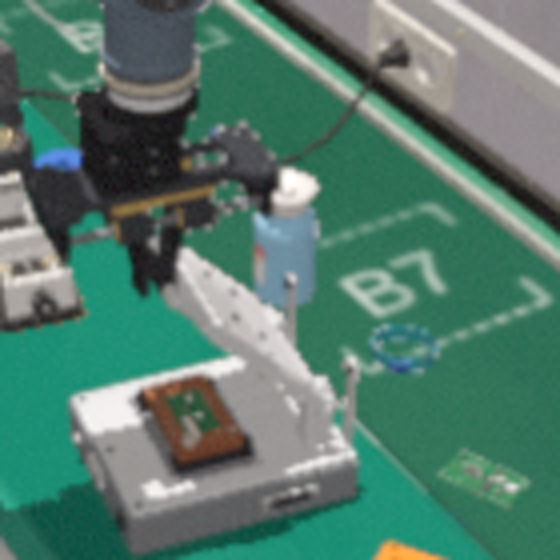

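The crop shows the lid held by the gripper at about 45°: 0.797 rad from the arm pose, 46° from depth. The jig is flat in the nest at (195,420), clear of the lid. I'll hold still for a moment, then hand in.

Call:
apply_moves(rows=[{"x": 0, "y": 0, "z": 0, "rx": 0, "ry": 0, "rz": 0, "claw": 240}, {"x": 0, "y": 0, "z": 0, "rx": 0, "ry": 0, "rz": 0, "claw": 240}, {"x": 0, "y": 0, "z": 0, "rx": 0, "ry": 0, "rz": 0, "claw": 240}, {"x": 0, "y": 0, "z": 0, "rx": 0, "ry": 0, "rz": 0, "claw": 240}, {"x": 0, "y": 0, "z": 0, "rx": 0, "ry": 0, "rz": 0, "claw": 240}, {"x": 0, "y": 0, "z": 0, "rx": 0, "ry": 0, "rz": 0, "claw": 240}])

```text
time_s: 19.35
position: [0.5089, -0.0133, 0.2398]
tcp_rot: [[0.166, 0.986, -0.001], [0.986, -0.166, 0.001], [0.001, -0.001, -1.0]]
force: [2.8, 5.6, -0.8]
opening: 0.162
grasp_force: 30.0
```

```bash
python3 -c "
from h import *
print(hand_in())"
```

```text
the job is handed in; nothing more can be done
None
```

The jig sits in the nest with its clamp end right and is let go, the gripper is holding the lid still at about 45–46° above closed, and the job was handed in at 19.4 s; no verdict was returned.

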